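# Try, free and hold open the cover of a power unit

## Robot

A 6-joint arm with a two-finger parallel gripper is mounted at the origin on the work surface. World frame = base frame: x ahead of the robot, y to its left, z up, the work surface at z = 0. Lengths are in m, angles in rad, forces in N, time in s.
With the tool pointing down it reaches from about 0.375 to 0.9 m from the base axis. Payload 3.1 kg.
Tool frame: the origin (TCP) lies on the mounting face of the last link; the fingertips stand 182 mm ahead of it and the grasp point (between the pads) lies 164 mm ahead of it; z points along the fingers, y is the direction in which the jaws open and shut (so a half turn about z gives the same grasp; the last joint's range is limited). The gripper opens to 87 mm and grips with 3 to 60 N. Pads are 19 mm wide; open, the fingers measure 117 mm over their backs; the gripper's body (75 mm by 190 mm) begins 51 mm behind the grasp point.
Start: joints at [1.129, 0.527, 1.433, -0, 1.181, -0.178], TCP at [0.162, 0.604, 0.405] pointing down, gripper open.
Joint ranges: [-3.08, 3.08], [-0.75, 2.2], [0.22, 2.44], [-1.43, 4.57], [0, 2.65], [-2.85, 2.85]. Speed limits (rad/s): [2.79, 2.79, 3.14, 3.14, 3.14, 3.14].

## Interface

Orientations are given as a unit quaternion [x, y, z, w].
In Python, from rig import robot, camera, camera_model gives the robot as it stands.
- The arm moves only by the tool drive_tool, never from a script. Its argument "plan" is a list that holds one entry, the list of rows, each a list of 6 numbers: the shift along the world's x, y, z in units of 2.5 cm (1.0 is 2.5 cm), then the turn, a rotation vector about the world's x, y, z in units of 6 degrees (1.0 is 6 degrees). A call has 1 to 8 rows; each row shifts and turns the commanded pose from where the row before left it; what a row does not reach is not made up. A row lasts 1/8 s, in which the tool goes at most 62.5 mm and 10.7 degrees, less where a joint would pass 70% of its speed; a pose out of reach is approached as far as the arm can. A call with a number of a shift or a turn outside -1 to 1 is refused whole. A call with a gripper value outside its range is refused whole. "grip" is the closure, from 0 (fully open) to 1 (shut), set as the call begins (left out, the last holds). The fingers move at their own pace and stop on an object; "force" is the grip in N (left out, the last holds). Time passes only in rows, so rows that do not move let the fingers close. It gives the time, the measured TCP pose, the force and the opening at its end, in the units of the state.
- robot.get_obs(): the state, without advancing time (a new reading comes with each control period).
- camera(name): name is "scene" or "top"; returns the picture (420x560x3 uint8, red, green, blue); there is no depth.
- camera_model(name): a dict with "K" (3x3 intrinsics, pixels), "k1" (the pictures are not rectified: a ray, as slopes to the right and down, at radius r is drawn at 1 + k1 r^2 times it, then the intrinsics apply), "world_to_cam" (4x4, takes a point from world to camera coordinates). Camera axes: x right, y up, looking along -z (the intrinsics and any distortion apply to the point x, -y, -z); pixel columns grow to the right and rows downward; lengths in m; the calibration is good to about 2 mm. A picture is of the moment at which its call begins. camera_model takes no time and is no camera call.
- robot.hand_in(): hands the job in, once; it reports no verdict.
The state is a dict: "time": time; "q": joint angles; "joint_velocities": joint speeds; "joint_torque": joint torques, N m; "position": TCP position; "tool_rot": TCP orientation; "ft_force": force on the tool from outside, world axes, zero at the start; "moment": the same for the moment, N m; "grip_width": finger opening in m.
Only numpy, scipy, OpenCV 4.12 (cv2) and the standard library are available. Lean on these libraries where they do the work, as an engineer would, in place of code of your own. Each camera call takes 0.05 s, during which the arm holds its last target.

## Task

Open the power unit for inspection: first give its cover a gentle tug by the handle, before touching the release fin, to learn whether the hidden catch holds it. If it is caught, slide the release fin back to free it; then raise the cover to about 45 degrees and finish while still holding it open with the gripper, since it falls shut by itself. Leave the other things on and around the unit where they lie.

Things in the scene. Friction and masses are not known exactly. Their poses are not given: they have to be found in the camera images.
- unit: The power unit: dark grey box, fixed to the bench, 280 (x) x 300 (y) x 110 mm high. Origin: centre of its underside; its x points from its front to its back (away from the robot), z up. The strip of its top at +y (80 mm wide) is a fixed deck; the rest of the top is the cover, hinged at the back.
- cover_handle (a point): Centre of the steel handle bar of the cover: a round bar 12 mm across, along the unit's y, 64 mm clear between its two posts, its centre 38 mm above the cover's top face and 44 mm behind the cover's front edge. The point moves with the cover, about the hinge line; the bar may turn between the fingers. Closed: 156 mm above the bench.
- cover_hinge (a point): Middle of the hinge line at the back of the cover; the line runs along the unit's y. With the cover closed the handle bar is 195 mm in front of it (-x) and 46 mm above it. Fixed to the unit.
- cover (a joint): Opening angle of the cover, rad: 0 closed and flat, growing as its front edge rises, stop at 1.2. The cover (239 x 222 x 8 mm, 0.25 to 0.5 kg) falls shut when let go. A hidden catch inside may or may not hold it, which cannot be seen: a caught cover lifts with little resistance by about 0.03 rad (6 mm at the handle) and then stops hard; a free one goes on rising, taking 1.5 to 4 N at the handle.
- release_fin (a point): Centre of the release fin: upright steel block 12 mm (along the unit's x) x 24 mm (y) x 34 mm high on the deck beside the cover; this centre is 18 mm above the deck, 128 mm above the bench. It slides along the unit's x only.
- release (a joint): Position of the release fin, m: 0 is its front end, 0.030 fully back (towards the hinge side, the unit's +x). It starts at 0 to 0.005, takes about 2 N to slide and stays where it is left. Slid fully back it draws the hidden catch clear, which then stays clear; where the fin starts says nothing about the catch. Release it with the cover lowered, so that the catch is not loaded.
- driver_long: Bystander, to be left alone: screwdriver, 220 mm, lying.
- meter: Bystander, to be left alone: flat test meter, 150 x 75 x 34 mm, lying.
- spray_can: Bystander, to be left alone: spray can, 54 mm across, 150 mm tall, standing.
- parts_tray: Bystander, to be left alone: clear open parts tray, 120 x 85 x 40 mm.
- tape_reel: Bystander, to be left alone: dark reel lying flat, 70 mm across, 22 mm high.
- pliers: Bystander, to be left alone: small pliers, about 150 mm, lying.
- core: Bystander, to be left alone: grey ring core, 38 mm across, 14 mm high, lying on the unit's deck behind the fin.

How it is judged:
On the way:
1. the cover has been tugged up with the gripper on it (over 0.015 rad) before the release fin was moved (under 4 mm) (value of joint cover above 0.015 rad and distance of release_fin from where it was at the start of the episode below 0.004 m and contact force between the fingers and cover above 0.5 N), for 0.1 s.
At the end, for the whole second after the job is handed in: The cover is held open by the gripper between 0.65 and 1.1 rad (37 to 63 degrees), at rest (under 0.1 rad/s), with the fingers pressing on the cover or its handle with more than 0.5 N (value of joint cover between 0.65 and 1.1 rad and velocity of joint cover between -0.1 and 0.1 rad/s and contact force between the fingers and cover above 0.5 N); the arm keeps its last pose, push and grip.
It fails at once if a bystander has been shifted more than 30 mm (distance of any of driver_long, meter, spray_can, parts_tray, tape_reel, pliers, core from where it was at the start of the episode above 0.03 m).
It fails at once if the cover has been wrenched against the catch with more than 50 N (contact force between keeper and anything else above 50 N).
It also fails if it takes over 58 s, if anything falls off the work surface, if the arm or the gripper's body presses on something with over 40 N, if the wrist force passes 120 N, or if a joint passes its speed limit or range.

## Working session

There is one attempt and no reset: what is moved stays moved. The work goes in short steps, Python scripts to look and compute and a tool call to move; the robot and the scene stay as the last step left them, time stands still between calls to the robot, and variables do not carry over. Pictures are saved under pics/ and viewed, and the job is handed in when it is done.

Besides the shell and the picture viewer there is one more tool, called after "Request:" by a JSON object that holds its "api" and its "payload", one argument or row to a line. drive_tool: Moves the arm, as the interface text tells. Shifts and turns lie within -1 to 1; 1 stands for 2.5 cm of shift or 6 degrees of turn. Its arguments: {"type":"object","properties":{"plan":{"type":"array","items":{"type":"array","items":{"type":"array","items":{"type":"number","minimum":-1,"maximum":1}}}},"grip":{"type":"number"},"force":{"type":"number"}},"required":["plan"]}

```bash
ls; mkdir -p pics
python3 - <<'E'
from rig import robot,camera,camera_model
import cv2
for n in("scene","top"):
    cv2.imwrite(f"pics/{n}0.png",camera(n)[:,:,::-1]); m=camera_model(n); print(n,m)
print(robot.get_obs())
E
```

```text
pics
scene {'K': array([[418.00356514,   0.        , 279.25351315],
       [  0.        , 418.00356514, 213.29775041],
       [  0.        ,   0.        ,   1.        ]]), 'k1': -0.11254455032851275, 'world_to_cam': array([[ 2.43157978e-01,  9.69985931e-01, -1.22123215e-03,
        -1.97313760e-01],
       [-7.75092290e-01,  1.95058311e-01,  6.00986021e-01,
         3.61652350e-01],
       [ 5.83186197e-01, -1.45187978e-01,  7.99258601e-01,
        -1.35060980e+00],
       [ 0.00000000e+00,  0.00000000e+00,  0.00000000e+00,
         1.00000000e+00]])}
top {'K': array([[380.52864406,   0.        , 276.8964052 ],
       [  0.        , 380.52864406, 209.81365689],
       [  0.        ,   0.        ,   1.        ]]), 'k1': -0.06183549345822251, 'world_to_cam': array([[-0.01859074, -0.99981125,  0.00564343,  0.0322864 ],
       [ 0.99508679, -0.01795332,  0.09736508, -0.59191237],
       [-0.09724538,  0.0074258 ,  0.99523273, -0.94294857],
       [ 0.        ,  0.        ,  0.        ,  1.        ]])}
{'time': 0.1, 'q': array([ 1.12951681e+00,  5.28375328e-01,  1.43377815e+00, -3.26295023e-07,
        1.18138110e+00, -1.78488663e-01]), 'joint_velocities': array([-0.00073634, -0.00269199, -0.00174712, -0.00071141,  0.00080625,
        0.00097229]), 'joint_torque': array([-4.49336994e-04, -4.40987384e+01, -1.77150679e+01,  6.34698104e-02,
        5.34866110e-02, -5.47153797e-05]), 'position': array([0.16219149, 0.60326955, 0.40386656]), 'tool_rot': array([ 1.31017545e-01,  9.91379574e-01, -9.24758139e-04, -2.95948867e-04]), 'ft_force': array([ 0.03745979, -0.6364463 ,  0.22875775]), 'moment': array([ 0.04320726, -0.05239346, -0.03169452]), 'grip_width': 0.08722894714742943}
```

View pics/scene0.png

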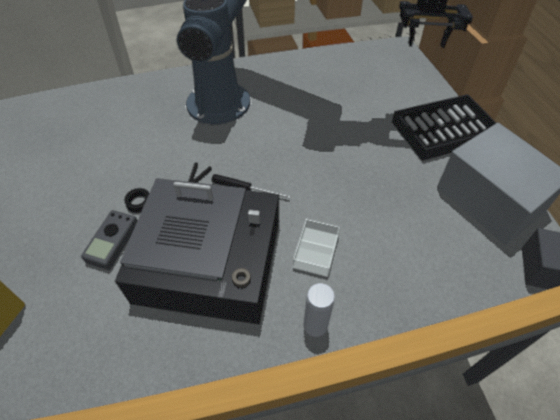

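View pics/top0.png

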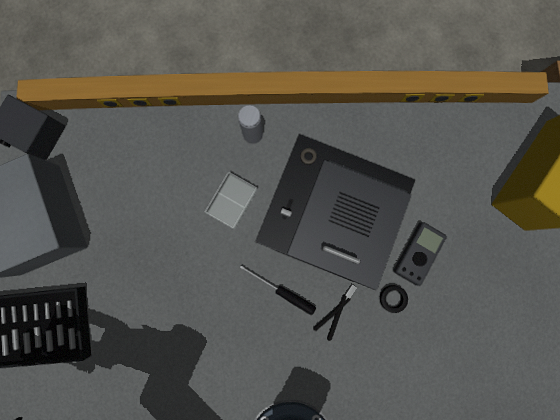

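The scene view shows the unit with the handle near (193,186) and the fin near (254,216). The top view shows the handle near (341,253), the fin near (287,211) and the core near (308,156). I'll zoom in on both to get exact pixels.

Run:
```python
import cv2,numpy as np
a=cv2.imread("pics/scene0.png");b=cv2.imread("pics/top0.png")
c1=cv2.resize(a[160:300,150:290],None,fx=4,fy=4,interpolation=cv2.INTER_CUBIC)
c2=cv2.resize(b[125:295,245:425],None,fx=3.3,fy=3.3,interpolation=cv2.INTER_CUBIC)
cv2.imwrite("pics/z1.png",cv2.convertScaleAbs(c1,alpha=1.5));cv2.imwrite("pics/z2.png",cv2.convertScaleAbs(c2,alpha=1.5))
for n,im,(r0,r1,c0,c1),th in(("s handle",a,(175,205,165,220),125),("s fin",a,(205,230,240,265),135),("t handle",b,(235,270,315,365),130),("t fin",b,(200,222,275,297),130)):
    g=cv2.cvtColor(im,cv2.COLOR_BGR2GRAY)[r0:r1,c0:c1]
    print(n,g.max())
    nl,l,s,ce=cv2.connectedComponentsWithStats((g>th).astype(np.uint8))
    for i in range(1,nl):
        if s[i,4]>5:
            p=np.argwhere(l==i)[:,::-1].astype(np.float32)+[c0,r0]
            print(s[i]+[c0,r0,0,0,0],ce[i]+[c0,r0],cv2.minAreaRect(p.astype(np.float32)))
```

```text
s handle 184
[165 175  24   6 115] [177.14782609 176.96521739] ((176.5, 177.5), (5.0, 23.0), 90.0)
[200 175  12   9  63] [206.53968254 179.53968254] ((205.42308044433594, 178.61538696289062), (10.170848846435547, 8.558396339416504), 7.125016689300537)
[174 182  36   7 113] [191.65486726 184.6460177 ] ((191.4846649169922, 184.63284301757812), (35.34243392944336, 3.133059024810791), 6.581944942474365)
s fin 196
[248 210  11   5  41] [253.34146341 212.26829268] ((253.10997009277344, 212.22998046875), (10.18233871459961, 3.8183767795562744), 8.130102157592773)
t handle 165
[325 248  34  14  53] [340.1509434  254.28301887] ((341.4155578613281, 254.71717834472656), (35.46795654296875, 1.6568971872329712), 21.250505447387695)
t fin 167
[281 209  10   7  31] [285.35483871 212.09677419] ((285.4000244140625, 212.2000274658203), (8.9442720413208, 3.5777084827423096), 26.56505012512207)
```

View pics/z1.png

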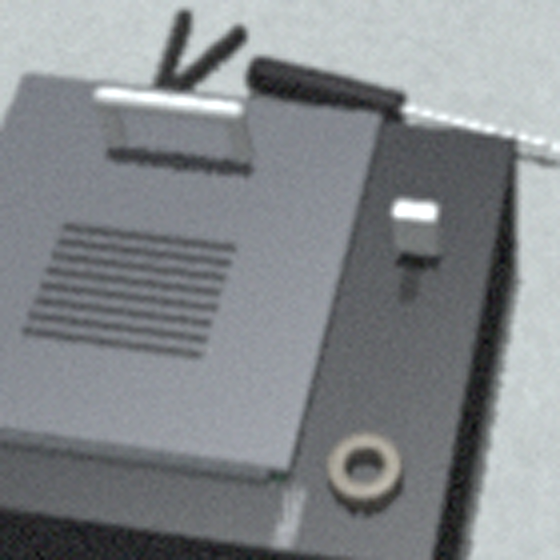

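View pics/z2.png

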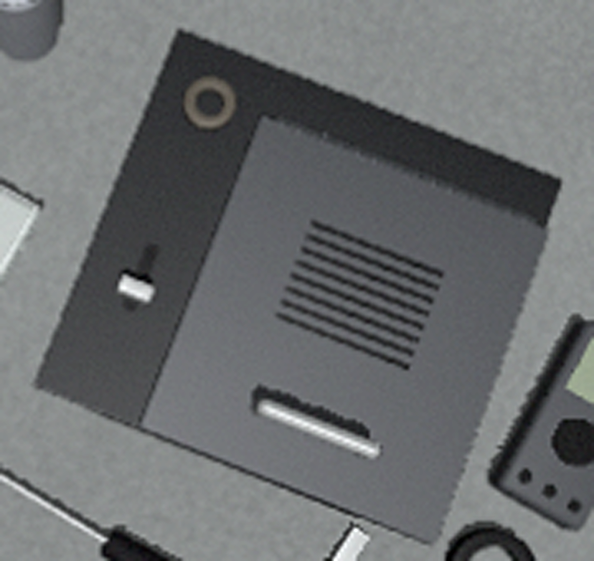

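```bash
cat > h.py <<'E'
import numpy as np,cv2
from rig import robot,camera,camera_model
def ray(n,p):
    m=camera_model(n);K=m["K"];d=np.array([(p[0]-K[0,2])/K[0,0],(p[1]-K[1,2])/K[1,1]]);u=d.copy()
    for _ in range(30): u=d/(1+m["k1"]*(u@u))
    T=m["world_to_cam"];R=T[:3,:3];o=-R.T@T[:3,3];v=R.T@np.array([u[0],-u[1],-1]);return o,v/np.linalg.norm(v)
def tri(ps,pt):
    o,a=ray("scene",ps);q,b=ray("top",pt)
    s=np.linalg.lstsq(np.c_[a,-b],q-o,rcond=None)[0]
    A=o+s[0]*a;B=q+s[1]*b;return (A+B)/2,np.linalg.norm(A-B)
def plane(n,p,z):
    o,v=ray(n,p);return o+v*(z-o[2])/v[2]
def proj(n,P):
    m=camera_model(n);T=m["world_to_cam"];c=T[:3,:3]@P+T[:3,3];u=np.array([c[0],-c[1]])/-c[2];u=u*(1+m["k1"]*(u@u));return u*m["K"][0,0]+m["K"][:2,2]
z1=lambda x,y:((x+.5)/4-.5+150,(y+.5)/4-.5+160)
z2=lambda x,y:((x+.5)/3.3-.5+245,(y+.5)/3.3-.5+125)
E
python3 - <<'E'
from h import *
np.set_printoptions(precision=4,suppress=True)
e1=tri(z1(97,94),z2(378,453));e2=tri(z1(243,108),z2(258,406));print("bar",e1,e2,(e1[0]+e2[0])/2,np.linalg.norm(e1[0]-e2[0]))
d=e2[0]-e1[0];print("yaw from bar",np.degrees(np.arctan2(-d[0],d[1])))
print("mid comps",tri((191.5,184.6),(341.0,254.5)))
print("fin",tri(z1(416,211),z2(136,288)), plane("top",z2(136,288),.145),plane("scene",z1(416,211),.145))
# unit corners at z=.110 top view: front-left, back-left, back-right ; front right cover
P=[plane("top",z2(*p),.110) for p in((38,385),(180,30),(560,182),(432,543),(142,428))]
for p in P:print(p)
f=P[1]-P[0];print("len x",np.linalg.norm(f),"yaw",np.degrees(np.arctan2(f[1],f[0])))
f=P[1]-P[2];print("len y",np.linalg.norm(f),"yaw",np.degrees(np.arctan2(-f[0],f[1])))
for n,z in(("core",(210,103)),):print(n,plane("top",z2(*z),.124))
E
```

```text
bar (array([ 0.4616, -0.1564,  0.1572]), np.float64(0.00027141871631877784)) (array([ 0.4944, -0.0773,  0.1593]), np.float64(0.0010303935571276154)) [ 0.478  -0.1168  0.1583] 0.08566557673274748
yaw from bar -22.50534024862134
mid comps (array([ 0.4786, -0.1171,  0.1599]), np.float64(0.0018588776847821681))
fin (array([0.576 , 0.0022, 0.1437]), np.float64(5.756122744900818e-05)) [0.5759 0.0023 0.145 ] [0.577  0.0021 0.145 ]
[0.5119 0.0715 0.11  ]
[ 0.7664 -0.0347  0.11  ]
[ 0.6504 -0.3068  0.11  ]
[ 0.396  -0.2026  0.11  ]
[ 0.4804 -0.001   0.11  ]
len x 0.27581263269495115 yaw -22.65552306669047
len y 0.2957677576468769 yaw -23.091478257261944
core [ 0.7086 -0.0536  0.124 ]
```

Everything triangulates well. The bar centre is about (0.478, -0.117, 0.157), and the text says 0.156. The fin top is at about (0.576, 0.002, 0.144), against an expected 0.145. The unit's yaw is about -22.7°. Next I'll move above the handle and turn the tool by -97.6°.

Request:
{"api": "drive_tool", "payload": {
  "plan": [
    [[0.7,-0.95,0,0,0,-0.55],[0.7,-0.95,0,0,0,-0.55],[0.7,-0.95,0,0,0,-0.55],[0.7,-0.95,0,0,0,-0.55],[0.7,-0.95,0,0,0,-0.55],[0.7,-0.95,0,0,0,-0.55],[0.7,-0.95,0,0,0,-0.55],[0.7,-0.95,0,0,0,-0.55]]
  ],
  "grip": 0
}}

```text
time: 1.1
position: [0.3027, 0.4126, 0.4044]
tool_rot: [0.355, 0.935, -0.0, -0.0]
ft_force: [0.0, -0.4, 1.4]
grip_width: 0.0868
```

Request:
{"api": "drive_tool", "payload": {
  "plan": [
    [[0.7,-0.95,0,0,0,-0.55],[0.7,-0.95,0,0,0,-0.55],[0.7,-0.95,0,0,0,-0.55],[0.7,-0.95,0,0,0,-0.55],[0.7,-0.95,0,0,0,-0.55],[0.7,-0.95,0,0,0,-0.55],[0.2,-0.95,0,0,0,-0.55],[0.2,-0.95,0,0,0,-0.55]]
  ]
}}

```text
time: 2.1
position: [0.4175, 0.2226, 0.4044]
tool_rot: [0.559, 0.829, -0.0, -0.0]
ft_force: [1.1, 0.1, -0.4]
grip_width: 0.0868
```

Request:
{"api": "drive_tool", "payload": {
  "plan": [
    [[0.15,-0.85,0,0,0,-0.47],[0.15,-0.85,0,0,0,-0.47],[0.15,-0.85,0,0,0,-0.47],[0.15,-0.85,0,0,0,-0.47],[0.15,-0.85,0,0,0,-0.47],[0.15,-0.85,0,0,0,-0.47],[0.15,-0.85,0,0,0,-0.47],[0.15,-0.85,0,0,0,-0.47]]
  ]
}}

```text
time: 3.1
position: [0.4472, 0.0528, 0.4045]
tool_rot: [0.71, 0.704, -0.0, -0.0]
ft_force: [0.0, -0.4, 0.9]
grip_width: 0.0871
```

Request:
{"api": "drive_tool", "payload": {
  "plan": [
    [[0.15,-0.85,0,0,0,-0.47],[0.15,-0.85,0,0,0,-0.47],[0.15,-0.85,0,0,0,-0.47],[0.15,-0.85,0,0,0,-0.47],[0.15,-0.85,0,0,0,-0.47],[0.15,-0.85,0,0,0,-0.47],[0.15,-0.85,0,0,0,-0.47],[0.15,-0.85,0,0,0,-0.47]]
  ]
}}

```text
time: 4.1
position: [0.4773, -0.1172, 0.4045]
tool_rot: [0.834, 0.551, -0.0, -0.0]
ft_force: [-0.8, -0.6, 0.0]
grip_width: 0.087
```

Run:
```python
from h import *
for n in("scene","top"):
    cv2.imwrite(f"pics/{n}1.png",camera(n)[:,:,::-1])
o=robot.get_obs();print(o["time"],o["position"],o["tool_rot"],o["q"],o["ft_force"])
q=o["tool_rot"];print(2*np.degrees(np.arctan2(q[1],q[0]))-90)
```

```text
4.2 [ 0.47795961 -0.11837023  0.40470776] [8.34543496e-01 5.50941614e-01 1.69692976e-04 6.80063517e-04] [-4.70056794e-01  3.49898927e-01  1.75855729e+00 -4.39957976e-04
  1.03178645e+00 -6.60194529e-02] [ 0.40699925  0.62371843 -1.01658469]
-23.13671020909503
```

View pics/scene1.png

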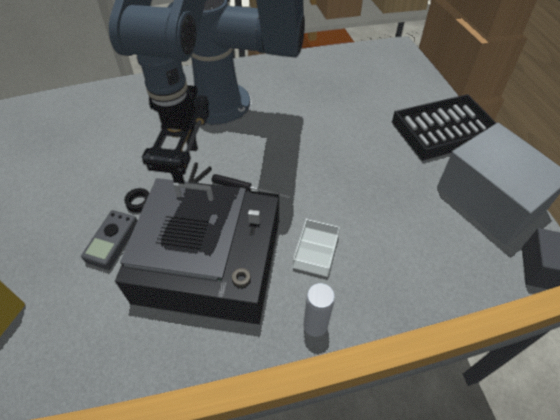

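Run:
```python
from h import *
print(proj("scene",np.array([.478,-.118,.2225])),proj("scene",np.array([.478,-.118,.4047])),proj("top",np.array([.478,-.118,.2225])))
a=cv2.imread("pics/scene1.png")[100:230,110:290];cv2.imwrite("pics/z3.png",cv2.convertScaleAbs(cv2.resize(a,None,fx=4,fy=4,interpolation=cv2.INTER_CUBIC),alpha=1.6))
```

```text
[186.57555171 165.08755496] [169.15393526  94.59203634] [347.27517954 255.4448647 ]
```

View pics/z3.png

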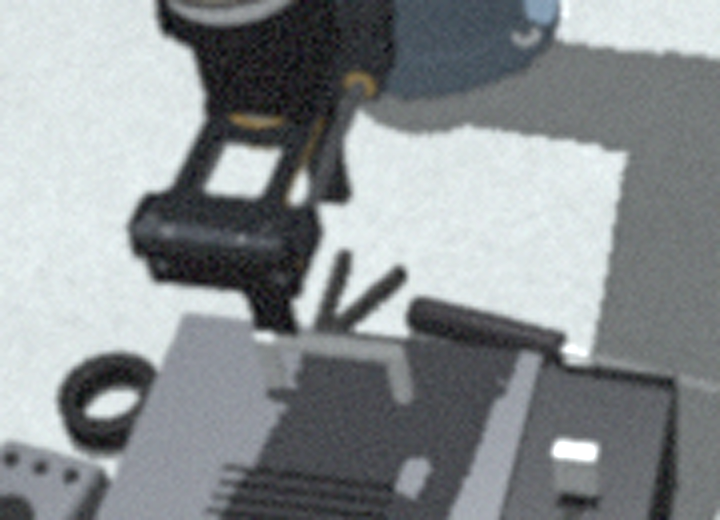

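View pics/top1.png

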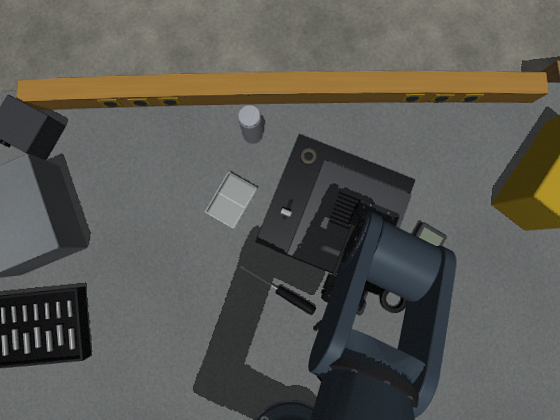

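The fingers straddle the bar: tips at about (178,182) and (193,147), with the midpoint matching the projected (186.6,165.1). Next I'll descend 82 mm and close gently.

Request:
{"api": "drive_tool", "payload": {
  "plan": [
    [[0,0.04,-0.8,0,0,0.05],[0,0,-0.8,0,0,0],[0,0,-0.8,0,0,0],[0,0,-0.5,0,0,0],[0,0,-0.3,0,0,0],[0,0,-0.1,0,0,0]]
  ]
}}

```text
time: 4.95
position: [0.4774, -0.1153, 0.3221]
tool_rot: [0.832, 0.554, -0.0, -0.0]
ft_force: [-0.6, 0.7, 0.6]
grip_width: 0.0877
```

Request:
{"api": "drive_tool", "payload": {
  "plan": [
    [[0,0,0,0,0,0],[0,0,0,0,0,0],[0,0,0,0,0,0],[0,0,0,0,0,0],[0,0,0,0,0,0],[0,0,0,0,0,0]]
  ],
  "grip": 1,
  "force": 15
}}

```text
time: 5.7
position: [0.4773, -0.1155, 0.3223]
tool_rot: [0.832, 0.554, -0.0, -0.0]
ft_force: [0.2, -0.6, -0.5]
grip_width: 0.035
```

Request:
{"api": "drive_tool", "payload": {
  "plan": [
    [[0,0,0,0,0,0],[0,0,0,0,0,0],[0,0,0,0,0,0],[0,0,0,0,0,0],[0,0,0,0,0,0],[0,0,0,0,0,0]]
  ]
}}

```text
time: 6.45
position: [0.4781, -0.1158, 0.3224]
tool_rot: [0.832, 0.554, 0.001, 0.001]
ft_force: [5.5, -1.8, -3.4]
grip_width: 0.0113
```

Gripped: the opening is about 11.3 mm on the 12 mm bar. Now the gentle tug, a few mm along the arc.

Request:
{"api": "drive_tool", "payload": {
  "plan": [
    [[0.04,-0.02,0.08,0,0,0],[0.02,-0.01,0.08,0,0,0],[0,0,0,0,0,0],[0,0,0,0,0,0]]
  ]
}}

```text
time: 6.95
position: [0.4792, -0.1163, 0.3264]
tool_rot: [0.832, 0.554, 0.0, 0.001]
ft_force: [5.1, -0.5, -3.5]
grip_width: 0.0114
```

Request:
{"api": "drive_tool", "payload": {
  "plan": [
    [[0.02,0,0.04,0,0,0],[0,0,0,0,0,0],[0,0,0,0,0,0]]
  ]
}}

```text
time: 7.32
position: [0.4795, -0.1164, 0.3273]
tool_rot: [0.832, 0.554, 0.0, 0.0]
ft_force: [4.1, -1.0, -3.9]
grip_width: 0.0116
```

Request:
{"api": "drive_tool", "payload": {
  "plan": [
    [[0.01,0,0.04,0,0,0],[0,0,0,0,0,0],[0,0,0,0,0,0]]
  ]
}}

```text
time: 7.7
position: [0.4798, -0.1164, 0.3283]
tool_rot: [0.832, 0.554, 0.0, 0.001]
ft_force: [4.9, -1.7, -2.9]
grip_width: 0.011
```

Request:
{"api": "drive_tool", "payload": {
  "plan": [
    [[0.01,0,0.04,0,0,0],[0,0,0,0,0,0],[0,0,0,0,0,0]]
  ]
}}

```text
time: 8.07
position: [0.48, -0.1165, 0.3288]
tool_rot: [0.832, 0.554, -0.0, 0.0]
ft_force: [5.7, -3.1, -6.9]
grip_width: 0.0111
```

Request:
{"api": "drive_tool", "payload": {
  "plan": [
    [[0,0,0.04,0,0,0],[0,0,0,0,0,0],[0,0,0,0,0,0]]
  ]
}}

```text
time: 8.45
position: [0.48, -0.1166, 0.3291]
tool_rot: [0.832, 0.554, -0.0, 0.0]
ft_force: [6.2, -2.4, -12.2]
grip_width: 0.0114
```

It's caught. At about 6.5 mm the pull rose from 3 N to 12 N, and a commanded 1 mm moved the bar only 0.3 mm. I'll lower the cover, let go and move to the fin.

Request:
{"api": "drive_tool", "payload": {
  "plan": [
    [[-0.04,0.01,-0.16,0,0,0],[-0.06,0.02,-0.16,0,0,0],[0,0,0,0,0,0]]
  ]
}}

```text
time: 8.82
position: [0.478, -0.1158, 0.3225]
tool_rot: [0.832, 0.554, 0.001, 0.001]
ft_force: [6.2, -1.4, -3.5]
grip_width: 0.0116
```

Request:
{"api": "drive_tool", "payload": {
  "plan": [
    [[0,0,0,0,0,0],[0,0,0,0,0,0],[0,0,0,0,0,0],[0,0,0,0,0,0],[0,0,0,0,0,0],[0,0,0,0,0,0]]
  ],
  "grip": 0.4
}}

```text
time: 9.57
position: [0.4773, -0.1154, 0.3222]
tool_rot: [0.832, 0.554, -0.0, -0.0]
ft_force: [-0.9, -0.0, -0.6]
grip_width: 0.0514
```

Request:
{"api": "drive_tool", "payload": {
  "plan": [
    [[0,0,0.8,0,0,0],[0,0,0.8,0,0,0],[0.5,0.6,0.8,0,0,0],[0.8,0.95,0,0,0,0],[0.8,0.95,0,0,0,0],[0.8,0.95,0,0,0,0],[0.7,0.8,0,0,0,0],[0.35,0.45,0,0,0,0]]
  ]
}}

```text
time: 10.58
position: [0.5766, 0.003, 0.3821]
tool_rot: [0.832, 0.555, -0.0, -0.0]
ft_force: [-0.8, 0.1, -0.7]
grip_width: 0.0524
```

Run:
```python
from h import *
for n in("scene","top"):
    cv2.imwrite(f"pics/{n}2.png",camera(n)[:,:,::-1])
o=robot.get_obs();p=o["position"];print(o["time"],p)
t=p-[0,0,.182];print(proj("scene",t))
a=cv2.imread("pics/scene2.png")[120:270,150:330];cv2.imwrite("pics/z4.png",cv2.convertScaleAbs(cv2.resize(a,None,fx=4,fy=4,interpolation=cv2.INTER_CUBIC),alpha=1.6))
```

```text
10.675 [0.57646307 0.00285581 0.38207111]
[252.5672515  195.88493462]
```

View pics/z4.png

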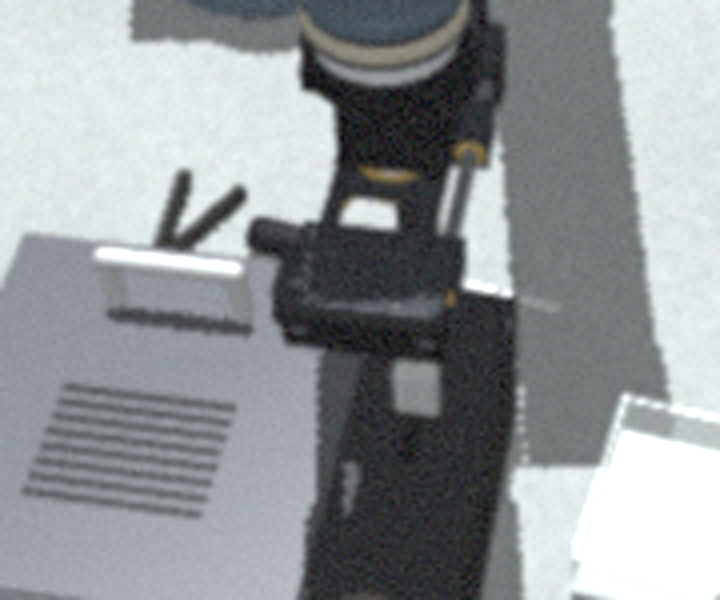

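The gripper sits over the fin, whose front face shows at about (254,215). Descending 80 mm and closing lightly.

Request:
{"api": "drive_tool", "payload": {
  "plan": [
    [[0,0,-0.9,0,0,0],[0,0,-0.9,0,0,0],[0,0,-0.7,0,0,0],[0,0,-0.4,0,0,0],[0,0,-0.3,0,0,0]]
  ]
}}

```text
time: 11.3
position: [0.5759, 0.0015, 0.302]
tool_rot: [0.833, 0.554, -0.0, -0.0]
ft_force: [-0.4, 0.9, 0.8]
grip_width: 0.0523
```

Request:
{"api": "drive_tool", "payload": {
  "plan": [
    [[0,0,0,0,0,0],[0,0,0,0,0,0],[0,0,0,0,0,0],[0,0,0,0,0,0],[0,0,0,0,0,0],[0,0,0,0,0,0]]
  ],
  "grip": 1,
  "force": 10
}}

```text
time: 12.05
position: [0.576, 0.0021, 0.3025]
tool_rot: [0.832, 0.554, -0.0, -0.0]
ft_force: [-1.4, -0.2, 2.3]
grip_width: 0.0122
```

The fin is gripped at 12.2 mm. Sliding it back along (0.9225, -0.386).

Request:
{"api": "drive_tool", "payload": {
  "plan": [
    [[0.18,-0.075,0,0,0,0],[0.18,-0.075,0,0,0,0],[0.18,-0.075,0,0,0,0],[0.18,-0.075,0,0,0,0],[0.18,-0.075,0,0,0,0],[0.1,-0.04,0,0,0,0],[0,0,0,0,0,0]]
  ]
}}

```text
time: 12.92
position: [0.6006, -0.0081, 0.3024]
tool_rot: [0.832, 0.554, -0.001, -0.001]
ft_force: [-4.6, 2.9, 7.6]
grip_width: 0.0118
```

Request:
{"api": "drive_tool", "payload": {
  "plan": [
    [[0.08,-0.034,0,0,0,0],[0.04,-0.017,0,0,0,0],[0,0,0,0,0,0],[0,0,0,0,0,0]]
  ]
}}

```text
time: 13.42
position: [0.6017, -0.0085, 0.3024]
tool_rot: [0.832, 0.554, -0.003, -0.004]
ft_force: [-9.7, 3.9, 12.5]
grip_width: 0.0119
```

Request:
{"api": "drive_tool", "payload": {
  "plan": [
    [[0.06,-0.025,0,0,0,0],[0.04,-0.017,0,0,0,0],[0,0,0,0,0,0],[0,0,0,0,0,0]]
  ]
}}

```text
time: 13.92
position: [0.6027, -0.0089, 0.3023]
tool_rot: [0.832, 0.554, -0.005, -0.006]
ft_force: [-12.9, 6.7, 14.2]
grip_width: 0.0118
```

The fin is firmly at its stop: after about 27 mm the force climbed to 14 N with no further travel at the tip. I'll back off, open, rise and look.

Request:
{"api": "drive_tool", "payload": {
  "plan": [
    [[-0.1,0.04,0,0,0,0],[-0.06,0.025,0,0,0,0],[0,0,0,0,0,0],[0,0,0,0,0,0],[0,0,0,0,0,0],[0,0,0,0,0,0],[0,0,0,0,0,0]]
  ],
  "grip": 0.4
}}

```text
time: 14.8
position: [0.6026, -0.0091, 0.3022]
tool_rot: [0.832, 0.554, 0.0, 0.0]
ft_force: [0.1, 0.7, 0.5]
grip_width: 0.052
```

Request:
{"api": "drive_tool", "payload": {
  "plan": [
    [[0,0,0.8,0,0,0],[0,0,0.8,0,0,0],[-0.4,-0.4,0.8,0,0,0],[-0.9,-0.75,0,0,0,0],[-0.9,-0.75,0,0,0,0],[-0.9,-0.75,0,0,0,0],[-0.9,-0.75,0,0,0,0]]
  ]
}}

```text
time: 15.68
position: [0.5018, -0.0945, 0.3624]
tool_rot: [0.832, 0.554, 0.0, 0.0]
ft_force: [-0.6, -0.5, -0.2]
grip_width: 0.0523
```

Run:
```python
from h import *
for n in("scene","top"):
    cv2.imwrite(f"pics/{n}3.png",camera(n)[:,:,::-1])
o=robot.get_obs();p=o["position"];print(o["time"],p,o["tool_rot"],o["grip_width"])
a=cv2.imread("pics/scene3.png")[120:270,130:310];cv2.imwrite("pics/z5.png",cv2.convertScaleAbs(cv2.resize(a,None,fx=4,fy=4,interpolation=cv2.INTER_CUBIC),alpha=1.6))
```

```text
15.775 [ 0.50075689 -0.09501086  0.36221203] [ 8.32969693e-01  5.53317553e-01 -8.08678120e-04 -7.22491556e-04] 0.0522467765772794
```

View pics/z5.png

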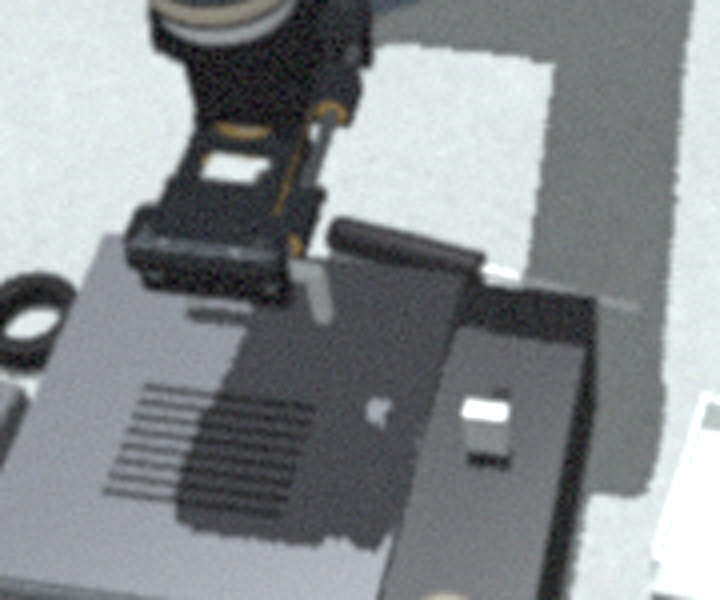

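Run:
```python
from h import *
a=plane("scene",((486.5)/4-.5+130,(409.5)/4-.5+120),.144);b=plane("scene",z1(416,211),.144);print(a,b,np.linalg.norm(a-b))
```

```text
[ 0.59963492 -0.00812296  0.144     ] [0.57624818 0.0022471  0.144     ] 0.025582763334010192
```

Request:
{"api": "drive_tool", "payload": {
  "plan": [
    [[-0.45,-0.42,0,0,0,0],[-0.45,-0.42,0,0,0,0],[0,0,0,0,0,0],[0,0,-0.7,0,0,0],[0,0,-0.6,0,0,0],[0,0,-0.3,0,0,0],[0,0,0,0,0,0]]
  ]
}}

```text
time: 16.65
position: [0.4802, -0.1149, 0.3218]
tool_rot: [0.832, 0.554, -0.0, -0.0]
ft_force: [0.3, 0.2, -0.0]
grip_width: 0.0521
```

Request:
{"api": "drive_tool", "payload": {
  "plan": [
    [[0,0,0,0,0,0],[0,0,0,0,0,0],[0,0,0,0,0,0],[0,0,0,0,0,0],[0,0,0,0,0,0],[0,0,0,0,0,0],[0,0,0,0,0,0],[0,0,0,0,0,0]]
  ],
  "grip": 1,
  "force": 20
}}

```text
time: 17.65
position: [0.4795, -0.1148, 0.3222]
tool_rot: [0.832, 0.554, -0.001, -0.001]
ft_force: [-4.2, 2.5, 4.7]
grip_width: 0.0114
```

By the picture the fin moved about 25.6 mm, consistent with starting at 3–5 mm and ending at 30 mm. The grip is good, so I'll compute the arc for lifting.

Run:
```python
import numpy as np
f=lambda t:np.array([-.195*np.cos(t)+.046*np.sin(t),.195*np.sin(t)+.046*np.cos(t)])
t0=0
for t in np.r_[.025,.05,.075,.1:.86:.05]:
    d=(f(t)-f(t0))/.025;print(round(t,3),np.round([d[0]*.9225,-d[0]*.386,d[1]],3));t0=t
```

```text
0.025 [ 0.045 -0.019  0.194]
0.05 [ 0.049 -0.021  0.193]
0.075 [ 0.054 -0.022  0.192]
0.1 [ 0.058 -0.024  0.19 ]
0.15 [ 0.129 -0.054  0.375]
0.2 [ 0.146 -0.061  0.368]
0.25 [ 0.163 -0.068  0.36 ]
0.3 [ 0.179 -0.075  0.35 ]
0.35 [ 0.195 -0.082  0.34 ]
0.4 [ 0.211 -0.088  0.329]
0.45 [ 0.226 -0.094  0.317]
0.5 [ 0.24  -0.1    0.305]
0.55 [ 0.254 -0.106  0.291]
0.6 [ 0.267 -0.112  0.277]
0.65 [ 0.279 -0.117  0.262]
0.7 [ 0.291 -0.122  0.247]
0.75 [ 0.302 -0.126  0.231]
0.8 [ 0.312 -0.131  0.214]
0.85 [ 0.322 -0.135  0.197]
```

Request:
{"api": "drive_tool", "payload": {
  "plan": [
    [[0.02,-0.01,0.1,0,0,0],[0.02,-0.01,0.1,0,0,0],[0.025,-0.01,0.1,0,0,0],[0.025,-0.01,0.1,0,0,0],[0,0,0,0,0,0]]
  ]
}}

```text
time: 18.27
position: [0.4819, -0.1158, 0.3323]
tool_rot: [0.832, 0.554, -0.001, -0.001]
ft_force: [-5.9, 1.5, -1.2]
grip_width: 0.0113
```

It has risen 10 mm with little force, past the old 6 mm stop, so the catch is clear. Continuing along the arc.

Request:
{"api": "drive_tool", "payload": {
  "plan": [
    [[0.054,-0.022,0.192,0,0,0],[0.058,-0.024,0.19,0,0,0],[0.13,-0.054,0.375,0,0,0],[0.146,-0.061,0.368,0,0,0],[0.163,-0.068,0.36,0,0,0],[0,0,0,0,0,0]]
  ]
}}

```text
time: 19.02
position: [0.4956, -0.1215, 0.3704]
tool_rot: [0.832, 0.554, -0.001, -0.001]
ft_force: [-6.6, 2.3, 1.7]
grip_width: 0.0113
```

Request:
{"api": "drive_tool", "payload": {
  "plan": [
    [[0.16,-0.068,0.35,0,0,0],[0.18,-0.078,0.34,0,0,0],[0.2,-0.088,0.329,0,0,0],[0.22,-0.094,0.317,0,0,0],[0.24,-0.1,0.305,0,0,0],[0,0,0,0,0,0]]
  ]
}}

```text
time: 19.77
position: [0.521, -0.1323, 0.4121]
tool_rot: [0.832, 0.554, -0.0, -0.0]
ft_force: [-7.4, 3.7, 2.9]
grip_width: 0.0111
```

Run:
```python
from h import *
cv2.imwrite("pics/scene4.png",camera("scene")[:,:,::-1])
o=robot.get_obs();print(o["time"],o["position"],o["ft_force"],o["grip_width"])
a=cv2.imread("pics/scene4.png")[100:250,110:290];cv2.imwrite("pics/z6.png",cv2.convertScaleAbs(cv2.resize(a,None,fx=4,fy=4,interpolation=cv2.INTER_CUBIC),alpha=1.6))
```

```text
19.825 [ 0.52075569 -0.13219163  0.41179129] [-5.98116829  3.07004417  3.7718421 ] 0.011535515169037544
```

View pics/z6.png

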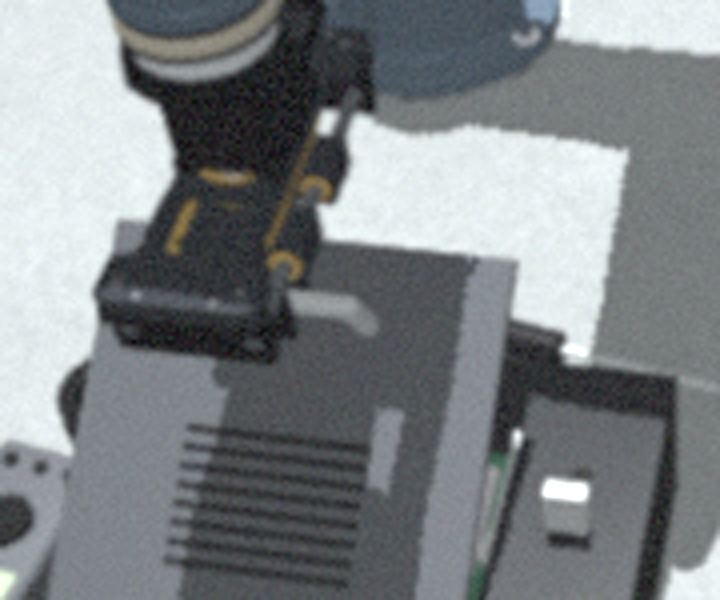

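The cover is rising with the gripper on the bar, and the unit's green inside now shows near (235,230). On to about 0.85 rad.

Request:
{"api": "drive_tool", "payload": {
  "plan": [
    [[0.24,-0.106,0.291,0,0,0],[0.26,-0.112,0.277,0,0,0],[0.27,-0.117,0.262,0,0,0],[0.28,-0.122,0.247,0,0,0],[0,0,0,0,0,0]]
  ]
}}

```text
time: 20.45
position: [0.5476, -0.1436, 0.4401]
tool_rot: [0.832, 0.554, 0.001, 0.001]
ft_force: [-7.8, 4.7, 8.3]
grip_width: 0.0111
```

Request:
{"api": "drive_tool", "payload": {
  "plan": [
    [[0.29,-0.126,0.231,0,0,0],[0.3,-0.131,0.214,0,0,0],[0.31,-0.135,0.197,0,0,0],[0,0,0,0,0,0],[0,0,0,0,0,0],[0,0,0,0,0,0],[0,0,0,0,0,0]]
  ]
}}

```text
time: 21.32
position: [0.5704, -0.1534, 0.4558]
tool_rot: [0.832, 0.554, 0.002, 0.002]
ft_force: [-4.5, 3.0, 4.7]
grip_width: 0.0114
```

Run:
```python
from h import *
for n in("scene","top"): cv2.imwrite(f"pics/{n}5.png",camera(n)[:,:,::-1])
o=robot.get_obs();p=o["position"];print(o["time"],p,o["tool_rot"],o["ft_force"],o["grip_width"],abs(o["joint_velocities"]).max())
from scipy.spatial.transform import Rotation as R
g=p+R.from_quat(o["tool_rot"]).as_matrix()@[0,0,.162]   # bar 2 mm... 
h=np.array([.4785,-.1155,.156])+.195*np.array([.9225,-.386,0])-[0,0,.046]
v=g-h;a=-(v[0]*.9225-v[1]*.386);print("bar",g,"r",np.hypot(a,v[2]),"theta",np.arctan2(v[2],a)-np.arctan2(.046,.195))
a=cv2.imread("pics/scene5.png")[90:310,70:350];cv2.imwrite("pics/z7.png",cv2.convertScaleAbs(cv2.resize(a,None,fx=2.7,fy=2.7,interpolation=cv2.INTER_CUBIC),alpha=1.6))
```

```text
21.425 [ 0.57040506 -0.15346841  0.45579379] [0.83228574 0.55434246 0.00161968 0.00150456] [-4.02929978  3.05313834  5.62394891] 0.010924360274499884 0.001786911548563368
bar [ 0.57111205 -0.15358322  0.29379538] r 0.20683384642640473 theta 0.8626513335222057
```

View pics/z7.png

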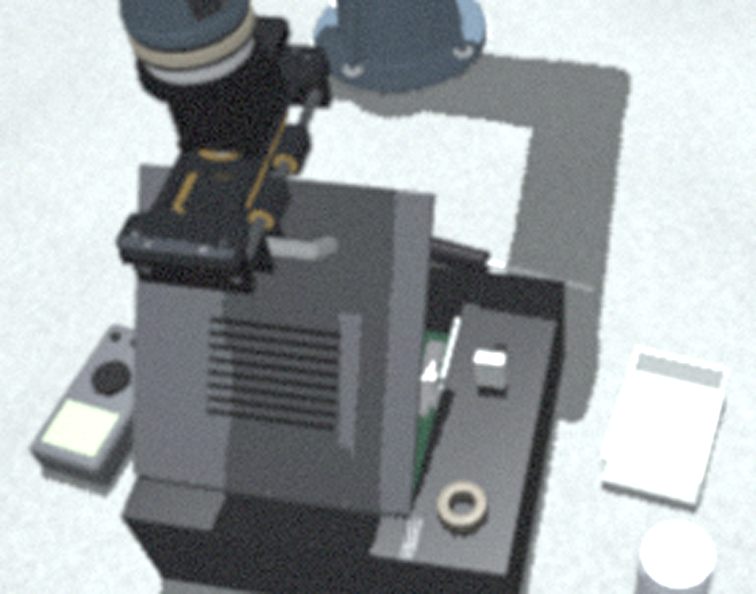

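View pics/top5.png

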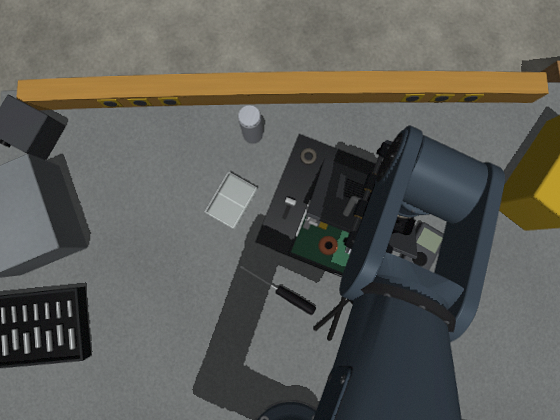

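Run:
```python
from h import *
ux=np.array([.9225,-.386,0]);uy=np.array([.386,.9225,0]);b=np.array([.4785,-.1155,.156])
pts=[]
for x,y in((434,195),(410,513)):
    o,v=ray("scene",((x+.5)/2.7-.5+70,(y+.5)/2.7-.5+90))
    s=(.111-(o-b)@uy)/(v@uy);P=o+s*v;pts.append(P);print(P)
d=pts[0]-pts[1];print("len",np.linalg.norm(d),"theta",np.arctan2(d[2],-d@ux))
a=cv2.imread("pics/scene0.png");c=cv2.imread("pics/scene5.png");print([cv2.absdiff(a,c)[r0:r1,c0:c1].mean().round(1) for r0,r1,c0,c1 in((225,265,85,120),(215,275,290,340),(280,340,300,335),(265,290,228,255))])
```

```text
[ 0.56672735 -0.03209161  0.29892991]
[ 0.71026961 -0.09215373  0.12571229]
len 0.2328436911087201 theta 0.8389202232115031
[np.float64(14.1), np.float64(22.1), np.float64(16.8), np.float64(11.3)]
```

Run:
```python
from h import *
for n,k,boxes in(("scene",5,dict(meter=(208,270,80,120),tray=(215,278,290,342),can=(280,340,300,337),core=(265,290,228,255),bg=(300,340,380,450))),("top",5,dict(tray=(168,232,202,262),can=(102,146,235,268),core=(146,168,298,320),driver=(262,316,238,318)))):
    a=cv2.imread(f"pics/{n}0.png");c=cv2.imread(f"pics/{n}{k}.png")
    for m,(r0,r1,c0,c1) in boxes.items():
        r=cv2.matchTemplate(c[r0-10:r1+10,c0-10:c1+10],a[r0:r1,c0:c1],cv2.TM_CCOEFF_NORMED);_,v,_,l=cv2.minMaxLoc(r);print(n,m,"shift px",np.array(l)-10,round(v,2))
a=cv2.imread("pics/top5.png")[235:350,310:420];cv2.imwrite("pics/z8.png",cv2.convertScaleAbs(cv2.resize(a,None,fx=5,fy=5),alpha=1.6))
```

```text
scene meter shift px [0 0] 0.99
scene tray shift px [0 0] 0.98
scene can shift px [0 0] 1.0
scene core shift px [0 0] 0.99
scene bg shift px [0 0] 0.99
top tray shift px [0 0] 0.92
top can shift px [0 0] 1.0
top core shift px [0 0] 0.99
top driver shift px [0 0] 0.54
```

View pics/z8.png

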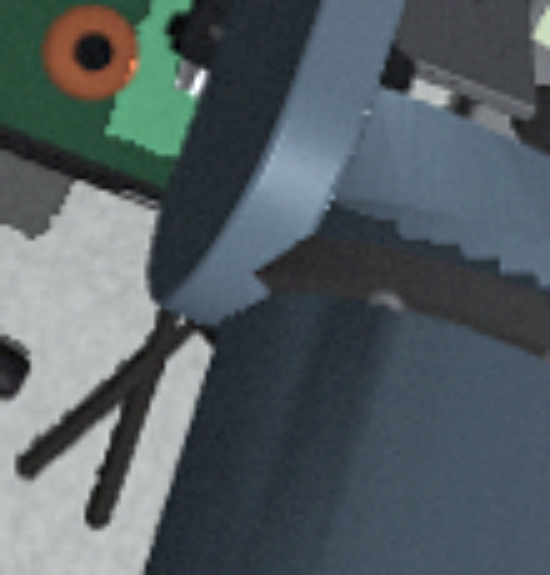

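Every bystander I can see is where it was: zero pixel shift, with the driver's lower match explained by the arm's shadow, and the pliers unmoved. The cover is at rest at about 0.85 rad with the bar gripped, so I'm handing in.

Run:
```python
from rig import robot
o=robot.get_obs();print(o["time"],o["grip_width"],o["ft_force"]);print(robot.hand_in())
```

```text
21.425 0.010924360274499884 [-4.02929978  3.05313834  5.62394891]
the job is handed in; nothing more can be done
None
```

The power unit's cover is open at about 0.85 rad (49°), and I handed the job in at 21.4 s with the gripper still holding it by the handle.

- **Tug test:** I lifted the cover by its handle before touching the fin. It rose about 6.5 mm and then stopped hard, with the pull climbing from about 3 N to 12 N, so the catch was holding it.
- **Release:** I lowered the cover, let go of it, gripped the fin and slid it back to its end stop. When I lifted again, the cover went past the old stop with only a few newtons.

**Last checks**
- **Angle:** the arm pose gave 0.86 rad and the scene picture gave 0.84 rad, both near the middle of the allowed range.
- **Hold:** the opening was 11 mm on the 12 mm bar, and the arm was at rest.
- **Bystanders:** the meter, tray, can and core showed no shift in the pictures. The driver and pliers looked in place by eye. The tape reel was mostly hidden by the arm, so I did not check it.

**What did not fit**
- **Driver match:** the driver's picture match was poor (0.54), which I put down to the arm's shadow falling on it.
- **Bar radius:** the arm pose put the bar about 6 mm further from the hinge than it should be, probably from calibration error or slip in the grip.
- **Vertical force:** at the end the cover pushed the tool up with about 5 N instead of pulling it down. I did not find out why.
- **Fin travel:** it measured 25.6 mm in the picture and about 27 mm from the arm. Both are consistent with the fin starting 3–5 mm back, but I did not measure where it started.

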